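# Scoop the red signal ball out of its jar

## Task

Take the yellow-handled wire scoop, tilt it into the narrow-necked clear jar that holds the red ball (not the blue one), slide its rails under the ball and tip it back so that the ball rides out in the scoop. Stand the scoop upright in the wooden tray, with the red ball in the tray too, and let go; never touch the ball with the fingers.

Things in the scene. Friction and masses are not known exactly. Their poses are not given: they have to be found in the camera images.
- scoop: loose wire scoop, 70 to 115 g, standing upright on its two level rails. Origin at their underside below the stem; z up the stem, x along the rails to the tips. Rails: 4 mm steel wire, centres 27 mm apart, from x = -6 to +44 mm, the last 8 mm flaring to 33 mm over all. Back plate 31 mm wide, 22 high at x = 0. Carries a 36 mm ball between plate and tips, leaning slightly back (tips up)
- scoop_grip (a point): middle of the scoop's yellow grip, 135 mm above the scoop's origin: an upright square bar 16 x 16 mm, sides along the scoop's x and y, 70 mm long (100 to 170 mm above the origin); below it a 7 mm stem. Axes as the scoop's
- red_ball: loose red wooden ball, 36 mm in diameter, 14 to 26 g, lying in its jar against the wall on the jar's low +x side. Origin at its centre
- jar_red: clear jar with the red ball (a like jar holds a blue one), fixed, dark foot 128 mm wide. Origin on its axis, underside. Rim 98 mm high; body 112 mm wide inside, walls 3 mm. Floor inside is flat and slopes 12 degrees down to the jar's +x (which faces the robot's left): z = 38 mm at the -x wall, 26 on the axis, 14 at the +x wall. Rails tilted so, tips down to +x, lie flat on it
- jar_red_mouth (a point): centre of the jar's round mouth at the rim, 98 mm above the jar's origin; the neck is 82 mm wide inside and 14 mm deep, with a brass ring outside; below it a shoulder widens to the full body at z = 70 mm. Behind the jars a raised railway track crosses over the bench, its underside 475 mm up, its near edge at about x = 0.64 (y = -0.27) to 0.70 (y = -0.1): keep the wrist clear of it
- tray: open wooden tray with grey lining, fixed to the bench, 130 (x) x 95 (y) mm outside, walls 6 mm thick and 28 mm high, inner floor 7 mm above the origin. Origin at the centre of its underside, z up. Tray, jars and scoop all stand on the right-hand board of the bench, whose top is at z = 5.6 mm

How it is judged (in metres and radians):
On the way, in this order (a step that is already met when the one before it is completed fails the run):
1. the red ball lies on the scoop's rails while still inside its jar (x of red_ball in the frame of scoop between 0.008 and 0.042 m and y of red_ball in the frame of scoop between -0.012 and 0.012 m and z of red_ball in the frame of scoop between 0.008 and 0.03 m and horizontal distance between red_ball and jar_red below 0.05 m and height (world z) of red_ball below 0.085 m), for 0.1 s.
2. the red ball is carried in the scoop clear above the jar's rim (x of red_ball in the frame of scoop between 0.008 and 0.042 m and z of red_ball in the frame of scoop between 0.008 and 0.03 m and height (world z) of red_ball above 0.125 m), for 0.2 s.
At the end, for the whole second after the job is handed in: the red ball is inside the tray, down at its floor (centre under 35 mm above the tray's underside); the scoop stands in the tray on its rails, upright within 15 degrees, at rest and released (x of red_ball in the frame of tray between -0.06 and 0.06 m and y of red_ball in the frame of tray between -0.045 and 0.045 m and z of red_ball in the frame of tray below 0.035 m and x of scoop in the frame of tray between -0.06 and 0.06 m and y of scoop in the frame of tray between -0.045 and 0.045 m and z of scoop in the frame of tray below 0.02 m and angle between scoop's own z axis and vertical below 0.26 rad and linear speed of scoop below 0.05 m/s); the robot touches nothing.
It fails at once if the fingers touch the red ball (contact force between the fingers and red_ball above 0.5 N).
It also fails if it takes over 54 s, if anything falls off the work surface, if the arm or the gripper's body presses on something with over 40 N, if the wrist force passes 120 N, or if a joint passes its speed limit or range.

## Robot

A 6-joint arm with a two-finger parallel gripper is mounted at the origin on a cart in front of the work surface, level with it; the furniture and walls round the work are solid. World frame = base frame: x ahead of the robot, y to its left, z up, the work surface at z = 0. Lengths are in m, angles in degrees, forces in N, time in s.
With the tool pointing down it reaches from about 0.35 to 0.775 m from the base axis. Payload 5.5 kg.
Tool frame: the origin (TCP) lies midway between the tips of the shut fingers; the grasp point (between the pads) lies 19 mm behind it (manip.pinch_z is the distance from the TCP to the grasp point, in m); z points along the fingers, y is the line along which they close (so a half turn about z gives the same grasp; the last joint's range is limited). The gripper opens to 85 mm and grips with 20 to 120 N. Pads are 22 mm wide; open, the fingers measure 114 mm over their backs; the gripper's body (76 mm by 85 mm) begins 54 mm behind the grasp point. The pads swing forward as they close: fully open they stand 13 mm farther back than shut.
Start: joints at [-84.087, 17.945, 2.641, 74.691, 0, 82.002], TCP at [0.138, -0.558, 0.194] pointing down, gripper open.
Joint ranges: [-158.12, 158.12], [-49.38, 96.58], [-58.88, 72.47], [-126.05, 133.96], [-84.25, 85.87], [-180, 180]. Speed limits (degrees/s): [147.25, 147.25, 180, 180, 180, 180].

## Interface

Orientations are given as a 3x3 rotation matrix whose columns are the frame's x, y, z axes.
In Python, from rig import manip gives the robot as it stands.
- The arm moves only by the shell command python3 shift.py, which reads ROWS from standard input. ROWS is a JSON list of rows, 1 to 5 of them, each of 7 numbers: the finger opening in m, then dx, dy, dz in m, then a rotation vector rx, ry, rz in degrees; each row shifts and turns the commanded pose from where the row before left it, along the tool's axes as they then stand; what a row does not reach is not made up. A row lasts 1/8 s, in which the tool goes at most 0.0625 m and 10.7 degrees, less where a joint would pass 70% of its speed; a pose out of reach is approached as far as the arm can. The fingers move at their own pace and stop on an object; the grip force is fixed at half the most. Time passes only in rows, so rows that do not move let the fingers close. It prints the time, the measured TCP pose, the force, the opening and the grip force at its end. Input that does not fit is refused with a message, and nothing moves.
- manip.sense(): the state, without advancing time (a new reading comes with each control period).
- manip.grab_frame(name): name is "scene" or "top" or "wrist"; returns the picture (400x640x3 uint8, red, green, blue); there is no depth.
- manip.calibration(name): a dict with "camera_matrix" (3x3 intrinsics, pixels), "R" (3x3) and "t" (3): a world point X has camera coordinates R X + t. Camera axes: x right, y down, z forward; pixel columns grow to the right and rows downward; lengths in m; the calibration is good to about 2 mm. A picture is of the moment at which its call begins: read the wrist's pose just before it. calibration takes no time and is no camera call; for the wrist camera it gives the pose at the moment of the call.
- manip.hand_in(): hands the job in; it is judged then, once.
The state is a dict: "time": time; "q": joint angles; "joint_vel": joint speeds; "tau": joint torques, N m; "tool_pos": TCP position; "orientation": TCP orientation; "ft_force": force on the tool from outside, world axes, zero at the start; "ft_torque": the same for the moment, N m; "finger_gap": finger opening in m; "finger_force": force on a finger pad.
Only numpy, scipy, OpenCV 4.12 (cv2) and the standard library are available. Lean on these libraries where they do the work, as an engineer would, in place of code of your own. Each camera call takes 0.05 s, during which the arm holds its last target. There are 200 camera calls.

## Working session

There is one attempt and no reset: what is moved stays moved. The work goes in short steps, Python scripts to look and compute and a shell command to move; the robot and the scene stay as the last step left them, time stands still between calls to the robot, and variables do not carry over. Pictures are saved under pics/ and viewed, at most 10 in all, crops included, and the job is handed in when it is done.

```bash
ls; mkdir -p pics; python3 - <<'E'
from rig import manip
import cv2,numpy as np
s=manip.sense();print(s['time'],s['tool_pos'],s['orientation'],s['finger_gap'],manip.pinch_z)
for n in("scene","top"):
    c=manip.calibration(n);print(n,c)
    cv2.imwrite(f'pics/{n}0.png',manip.grab_frame(n)[:,:,::-1])
E
```

```text
pics
rig.py
shift.py
0.0 [ 0.13818292 -0.55754286  0.19341511] [[ 9.70662430e-01  2.40446279e-01 -1.83488645e-04]
 [ 2.40446208e-01 -9.70660751e-01  1.82403222e-03]
 [ 2.60476534e-04 -1.81463870e-03 -9.99998320e-01]] 0.08556712283068195 0.0187
scene {'camera_matrix': array([[505.73878621,   0.        , 322.46049627],
       [  0.        , 505.73878621, 206.24059628],
       [  0.        ,   0.        ,   1.        ]]), 'R': array([[ 0.85920991, -0.51119614, -0.02090081],
       [-0.26600469, -0.4114538 , -0.87174955],
       [ 0.43703529,  0.75457556, -0.48950575]]), 't': array([-0.550513  ,  0.14499869,  0.96148697])}
top {'camera_matrix': array([[511.76553535,   0.        , 311.84989687],
       [  0.        , 511.76553535, 195.86619936],
       [  0.        ,   0.        ,   1.        ]]), 'R': array([[-2.23863682e-04, -9.99989726e-01,  4.52734801e-03],
       [-9.92894577e-01, -3.16470543e-04, -1.18996889e-01],
       [ 1.18997099e-01, -4.52181836e-03, -9.92884305e-01]]), 't': array([-0.23798588,  0.50601491,  0.98743703])}
```

View pics/scene0.png

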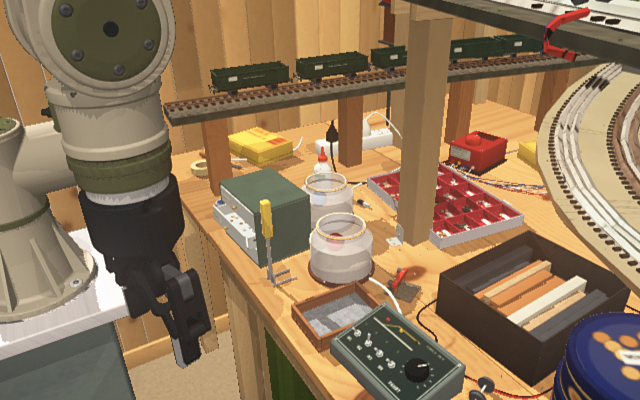

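View pics/top0.png

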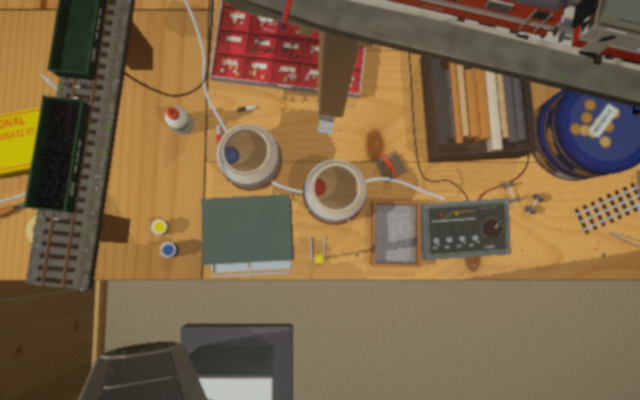

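The scene view shows the scoop (grip ≈(266,220)), the red jar (mouth ≈(340,228)) and the tray (≈(338,310)). In the top view, the scoop rails are at ≈(318,245) pointing +x, the red jar is at ≈(335,190) with its ball at (320,187), and the tray is at ≈(396,233).

```bash
cat > h.py <<'E'
import cv2,numpy as np
from rig import manip
def ray(n,uv,c=None):
    c=c or manip.calibration(n);R,t=c['R'],c['t']
    d=R.T@np.linalg.solve(c['camera_matrix'],[uv[0],uv[1],1]);return -R.T@t,d/np.linalg.norm(d)
def plane(n,uv,z,c=None):
    o,d=ray(n,uv,c);return o+d*(z-o[2])/d[2]
def tri(a,b):
    (o1,d1),(o2,d2)=a,b
    k=np.linalg.lstsq(np.c_[d1,-d2],o2-o1,rcond=None)[0];p,q=o1+k[0]*d1,o2+k[1]*d2
    return (p+q)/2,np.linalg.norm(p-q)
def proj(n,X,c=None):
    c=c or manip.calibration(n);p=c['camera_matrix']@(c['R']@np.asarray(X)+c['t']);return p[:2]/p[2]
def mask(im,lo,hi,roi):
    h=cv2.cvtColor(im,cv2.COLOR_BGR2HSV);m=cv2.inRange(h,np.array(lo),np.array(hi));o=np.zeros_like(m);x0,y0,x1,y1=roi
    o[y0:y1,x0:x1]=m[y0:y1,x0:x1];n,l,s,c=cv2.connectedComponentsWithStats(o);i=1+np.argmax(s[1:,4]);return l==i,s[i],c[i]
E
python3 - <<'E'
from h import *
t=cv2.imread('pics/top0.png');s=cv2.imread('pics/scene0.png')
m,a,c=mask(s,(20,130,110),(34,255,255),(250,190,285,250));print('grip scene',a,c)
m2,a2,c2=mask(t,(20,170,120),(34,255,255),(305,235,335,275));print('grip top',a2,c2)
print('top-plane',plane('top',c2,.1756))
print('red',*mask(t,(0,120,60),(8,255,255),(300,170,340,205))[1:])
a_=t[140:280,200:440];cv2.imwrite('pics/c1.png',cv2.resize(a_,None,fx=3.3,fy=3.3,interpolation=cv2.INTER_CUBIC))
b_=s[160:350,220:400];cv2.imwrite('pics/c2.png',cv2.resize(b_,None,fx=3.1,fy=3.1,interpolation=cv2.INTER_CUBIC))
E
```

```text
grip scene [260 199  13  39 381] [265.99737533 218.08923885]
grip top [314 254  10  10  78] [318.42307692 258.73076923]
top-plane [ 0.38230937 -0.24832115  0.1756    ]
red [315 179  10  17 117] [319.30769231 186.82051282]
```

View pics/c1.png

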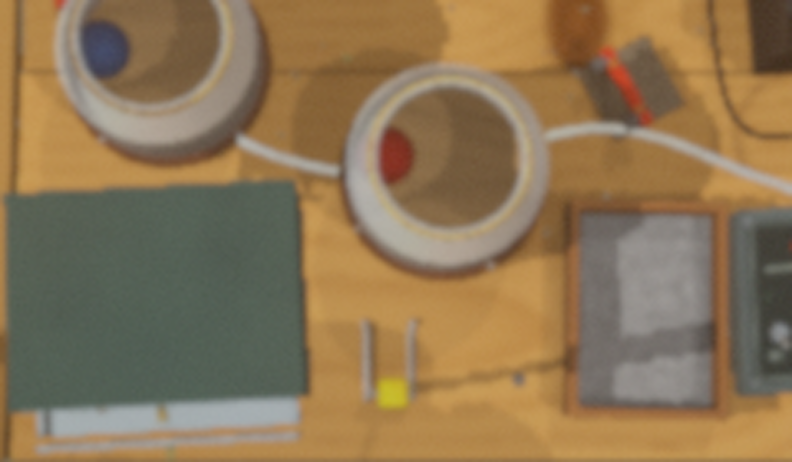

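View pics/c2.png

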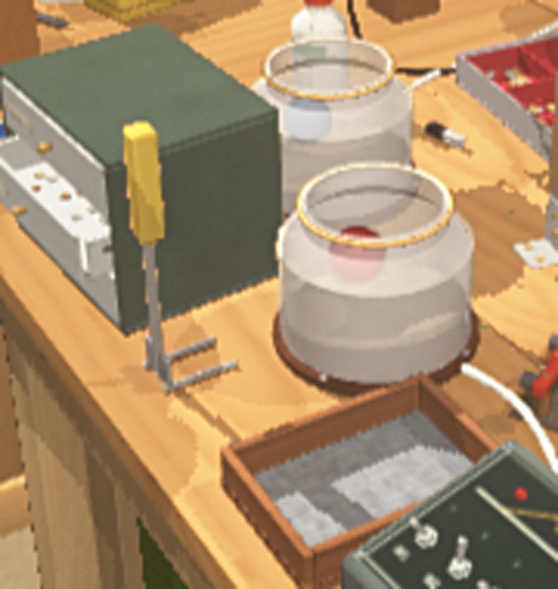

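The top crop shows the rails at crop x 366 and 413, with tips at y≈320, and the mouth ring centred at ≈(449,156). The tray corners are at ≈(570,203), (728,208), (724,413) and (567,410). The scene crop confirms the scoop is upright and the red ball is at the jar's left wall.

```bash
python3 - <<'E'
from h import *
np.set_printoptions(precision=4,suppress=True)
t=cv2.imread('pics/top0.png');s=cv2.imread('pics/scene0.png')
f=lambda x,y:((x+.5)/3.3-.5+200,(y+.5)/3.3-.5+140)
g=plane('top',(318.4,258.7),.1756);print('grip',g,'proj mid scene',proj('scene',[g[0],g[1],.1406]),'tri with scene top',tri(ray('top',(318.4,258.7)),ray('scene',(265.2,200.5))))
for p in[(366,320),(413,320),(367,398),(412,398)]:print('rail',plane('top',f(*p),.0076+.002))
T=np.array([plane('top',f(*p),.0336)[:2] for p in[(570,203),(728,208),(724,413),(567,410)]]);print('tray',T,T.mean(0),np.linalg.norm(T-np.roll(T,1,0),axis=1))
# brass ring
h=cv2.cvtColor(t,cv2.COLOR_BGR2HSV)
# use saturated-bright ring pts along radial rays
c0=np.array([336.1,187.3]);P=[]
v=h[:,:,2].astype(np.float32);big=cv2.GaussianBlur(v,(0,0),.5)
for th in np.linspace(0,2*np.pi,60,endpoint=False):
    r=np.arange(17,29,.1);x=c0[0]+r*np.cos(th);y=c0[1]+r*np.sin(th)
    sat=cv2.remap(h[:,:,1].astype(np.float32),x.astype(np.float32)[None],y.astype(np.float32)[None],cv2.INTER_LINEAR)[0]
    b=t.astype(np.float32);bb=cv2.remap(b[:,:,2]-b[:,:,0],x.astype(np.float32)[None],y.astype(np.float32)[None],cv2.INTER_LINEAR)[0]
    # local max of R-B beyond the light glass
    k=20+np.argmax(bb[20+20:])+20 if 0 else None
    vv=cv2.remap(v,x.astype(np.float32)[None],y.astype(np.float32)[None],cv2.INTER_LINEAR)[0]
    k=np.argmax(np.gradient(vv)[10:-10])+10
    P.append((x[k],y[k],r[k]))
P=np.array(P);print(np.round(P[:,2],1))
ok=abs(P[:,2]-np.median(P[:,2]))<2.5
e=cv2.fitEllipse(P[ok,:2].astype(np.float32));print('ring',e,plane('top',e[0],.1036), np.array(e[1])*.0018)
print('ring centre by eye',plane('top',f(449,156),.1036))
print('ball',plane('top',f(397,155),.042), plane('top',(324.7,187),.042))
# scene: ring in crop c2 extremes
fs=lambda x,y:((x+.5)/3.1-.5+220,(y+.5)/3.1-.5+160)
print('scene ring ctr',plane('scene',fs(376,205),.1036), 'L/R',plane('scene',fs(298,200),.1036),plane('scene',fs(453,210),.1036))
print('ball tri',tri(ray('scene',fs(356,255)),ray('top',f(391,155))))
E
```

```text
grip [ 0.3824 -0.2483  0.1756] proj mid scene [265.6488 219.5027] tri with scene top (array([ 0.3833, -0.2486,  0.1777]), np.float64(0.002065624743094592))
rail [ 0.426  -0.2354  0.0096]
rail [ 0.426  -0.2641  0.0096]
rail [ 0.3788 -0.2361  0.0096]
rail [ 0.3788 -0.2633  0.0096]
tray [[ 0.4951 -0.358 ]
 [ 0.4921 -0.4529]
 [ 0.3701 -0.4474]
 [ 0.3719 -0.3544]] [ 0.4323 -0.4032] [0.1233 0.095  0.1222 0.093 ]
[19.1 19.3 21.  21.4 21.5 21.4 21.7 21.8 22.1 21.8 21.8 22.  21.6 21.4
 21.4 21.9 22.4 21.5 21.9 21.5 21.7 20.8 22.4 21.9 21.6 22.2 21.1 22.3
 22.  21.7 22.3 22.4 22.1 22.3 22.2 22.6 22.1 22.1 22.5 22.  21.7 21.4
 22.3 22.3 21.9 21.5 22.  21.6 21.5 21.9 21.7 21.  21.5 21.3 21.2 21.1
 20.9 20.  20.2 19.3]
ring ((335.5162353515625, 187.28794860839844), (42.58516311645508, 44.0003662109375), 156.9866180419922) [ 0.5133 -0.2814  0.1036] [0.0767 0.0792]
ring centre by eye [ 0.514  -0.2818  0.1036]
ball [ 0.523  -0.2539  0.042 ] [ 0.5223 -0.2633  0.042 ]
scene ring ctr [ 0.5128 -0.285   0.1036] L/R [ 0.4771 -0.2554  0.1036] [ 0.5475 -0.3139  0.1036]
ball tri (array([ 0.5215, -0.2498,  0.0461]), np.float64(0.0020795488610073592))
```

```bash
cat >> h.py <<'E'
from scipy.spatial.transform import Rotation as Ro
np.set_printoptions(precision=4,suppress=True)
def rot(yaw,pitch=0): # scoop axes: yaw about z, pitch>0 = tips down (stem top towards tips)
    return Ro.from_euler('ZY',[yaw,pitch],degrees=True).as_matrix()
FL=np.diag([1.,-1,-1])  # tool axes in scoop frame: x same, y,z reversed
G=np.array([0.,0,.145]) # grasp point in scoop frame
def tool(ref,yaw,pitch,off=(0,0,0)): # scoop point `off` placed at world ref -> TCP pose
    S=rot(yaw,pitch);o=np.asarray(ref)-S@np.asarray(off);R=S@FL
    return o+S@G+R[:,2]*manip.pinch_z,R
def plan(p,R,n,start=None):
    s=manip.sense();p0,R0=start or (s['tool_pos'],s['orientation'])
    q0=Ro.from_matrix(R0);rv=(q0.inv()*Ro.from_matrix(R)).as_rotvec()/n;d=(np.asarray(p)-p0)/n;q=q0
    for i in range(n):
        print(*np.round(q.inv().apply(d),4),*np.round(np.degrees(rv),2),sep=' ');q=q*Ro.from_rotvec(rv)
E
python3 - <<'E'
from h import *
p,R=tool([.3825,-.2485,.0056],0,0);print(p)
q=p+[0,0,.075]
plan(q,R,8)
E
```

```text
[ 0.3825 -0.2485  0.1319]
0.0389 -0.0302 -0.0016 -0.01 -0.0 1.74
0.038 -0.0313 -0.0016 -0.01 -0.0 1.74
0.037 -0.0325 -0.0016 -0.01 -0.0 1.74
0.036 -0.0336 -0.0016 -0.01 -0.0 1.74
0.035 -0.0347 -0.0016 -0.01 -0.0 1.74
0.0339 -0.0357 -0.0016 -0.01 -0.0 1.74
0.0328 -0.0367 -0.0017 -0.01 -0.0 1.74
0.0317 -0.0377 -0.0017 -0.01 -0.0 1.74
```

```bash
echo '[[0.045, 0.039, -0.03, -0.002, 0, 0, 1.74], [0.045, 0.038, -0.031, -0.002, 0, 0, 1.74], [0.045, 0.037, -0.0325, -0.002, 0, 0, 1.74], [0.045, 0.036, -0.034, -0.002, 0, 0, 1.74], [0.045, 0.035, -0.035, -0.002, 0, 0, 1.74]]' | python3 shift.py; echo '[[0.045, 0.034, -0.036, -0.002, 0, 0, 1.74], [0.045, 0.033, -0.037, -0.002, 0, 0, 1.74], [0.045, 0.03, -0.037, -0.001, 0, 0, 1.74], [0.045, 0, 0, 0, 0, 0, 0]]' | python3 shift.py; python3 - <<'E'
from h import *
s=manip.sense();print(s['tool_pos'],s['orientation'],s['finger_gap'],s['q'])
c=manip.calibration('wrist');cv2.imwrite('pics/w1.png',manip.grab_frame('wrist')[:,:,::-1]);np.savez('w1.npz',**c)
p,R=tool([.3825,-.2485,.0056],0,0);plan(p,R,3)
E
```

```text
time: 0.72
tool_pos: [0.2916, -0.3631, 0.204]
orientation: [[0.996, 0.09, -0.0], [0.09, -0.996, 0.001], [-0.0, -0.001, -1.0]]
ft_force: [0.4, 0.0, 0.8]
finger_gap: 0.0449
finger_force: 0.0
time: 1.23
tool_pos: [0.3822, -0.2464, 0.2091]
orientation: [[1.0, 0.005, -0.0], [0.005, -1.0, 0.001], [-0.0, -0.001, -1.0]]
ft_force: [-0.8, -0.4, -0.1]
finger_gap: 0.0452
finger_force: 0.0
[ 0.3822 -0.2464  0.2091] [[ 1.      0.0051 -0.0002]
 [ 0.0051 -1.      0.0007]
 [-0.0002 -0.0007 -1.    ]] 0.04519988226670598 [-42.9535   4.3718 -12.1787  73.4838   0.0201 136.7538]
0.0003 0.0003 0.0257 -0.0 0.01 0.07
0.0003 0.0003 0.0257 -0.0 0.01 0.07
0.0003 0.0003 0.0257 -0.0 0.01 0.07
```

View pics/w1.png

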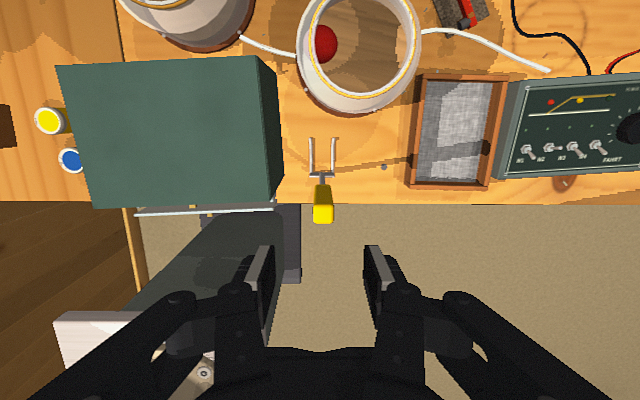

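The wrist view shows the grip top face at ≈(323,213), the rails at (311,140) and (334,140), the ball at ≈(325,43), the ring spanning cols 306–419 with its bottom at ≈98, and the tray corners.

```bash
python3 - <<'E'
from h import *
im=cv2.imread('pics/w1.png');c=dict(np.load('w1.npz'))
m,a,ct=mask(im,(20,170,120),(34,255,255),(295,170,350,235));print('yellow',a,ct)
print('grip top',plane('wrist',(323.5,213),.1756,c))
for p in[(311,138),(334,138),(311,175),(334,175)]:print('rail',plane('wrist',p,.0096,c))
m,a,ct=mask(im,(0,140,60),(8,255,255),(305,15,345,70));print('red',a,ct)
k=cv2.findContours(m.astype(np.uint8),0,1)[0][0][:,0]
(u,r)=cv2.minEnclosingCircle(k);print(u,r,'ball',plane('wrist',u,.042,c))
h=cv2.cvtColor(im,cv2.COLOR_BGR2HSV)
for row in (20,40,60,80):print(row,[(x,*h[row,x]) for x in list(range(296,318,2))+list(range(404,424,2))])
T=np.array([plane('wrist',p,.0336,c)[:2] for p in[(421,73),(508,78),(492,190),(408,186)]]);print('tray',T,T.mean(0),np.linalg.norm(T-np.roll(T,1,0),axis=1))
# predicted ring
for ctr in [(.5133,-.282)]:
  P=[proj('wrist',[ctr[0]+.041*np.cos(a),ctr[1]+.041*np.sin(a),.1036],c) for a in np.linspace(0,2*np.pi,72)]
  P=np.array(P);print(P.min(0),P.max(0))
  cv2.polylines(im,[P.round().astype(int)],True,(255,0,0),1)
cv2.imwrite('pics/w1c.png',cv2.resize(im[0:120,280:440],None,fx=5,fy=5,interpolation=cv2.INTER_NEAREST))
E
```

```text
yellow [312 185  22  39 462] [321.8788 210.9892]
grip top [ 0.3833 -0.2495  0.1756]
rail [ 0.4249 -0.2362  0.0096]
rail [ 0.4251 -0.2644  0.0096]
rail [ 0.3788 -0.2361  0.0096]
rail [ 0.379  -0.2653  0.0096]
red [315  25  23  39 658] [324.7386  43.2812]
(321.0, 43.894737243652344) 19.131515502929688 ball [ 0.5229 -0.2475  0.042 ]
20 [(296, np.uint8(16), np.uint8(168), np.uint8(155)), (298, np.uint8(16), np.uint8(181), np.uint8(152)), (300, np.uint8(14), np.uint8(76), np.uint8(197)), (302, np.uint8(23), np.uint8(25), np.uint8(234)), (304, np.uint8(17), np.uint8(29), np.uint8(182)), (306, np.uint8(20), np.uint8(24), np.uint8(162)), (308, np.uint8(13), np.uint8(19), np.uint8(160)), (310, np.uint8(30), np.uint8(3), np.uint8(149)), (312, np.uint8(23), np.uint8(153), np.uint8(244)), (314, np.uint8(21), np.uint8(85), np.uint8(241)), (316, np.uint8(13), np.uint8(8), np.uint8(217)), (404, np.uint8(15), np.uint8(43), np.uint8(194)), (406, np.uint8(15), np.uint8(46), np.uint8(192)), (408, np.uint8(13), np.uint8(42), np.uint8(196)), (410, np.uint8(9), np.uint8(8), np.uint8(215)), (412, np.uint8(
[... 2931 characters left out ...]
.uint8(26), np.uint8(227)), (404, np.uint8(12), np.uint8(38), np.uint8(193)), (406, np.uint8(14), np.uint8(44), np.uint8(193)), (408, np.uint8(16), np.uint8(64), np.uint8(183)), (410, np.uint8(15), np.uint8(78), np.uint8(177)), (412, np.uint8(15), np.uint8(190), np.uint8(148)), (414, np.uint8(16), np.uint8(191), np.uint8(103)), (416, np.uint8(12), np.uint8(171), np.uint8(88)), (418, np.uint8(14), np.uint8(187), np.uint8(60)), (420, np.uint8(16), np.uint8(159), np.uint8(53)), (422, np.uint8(13), np.uint8(167), np.uint8(104))]
tray [[ 0.4966 -0.3563]
 [ 0.492  -0.4516]
 [ 0.3663 -0.4553]
 [ 0.3708 -0.3534]] [ 0.4314 -0.4041] [0.1258 0.0954 0.1257 0.102 ]
[313.691  -15.5741] [410.5955  92.1621]
```

View pics/w1c.png

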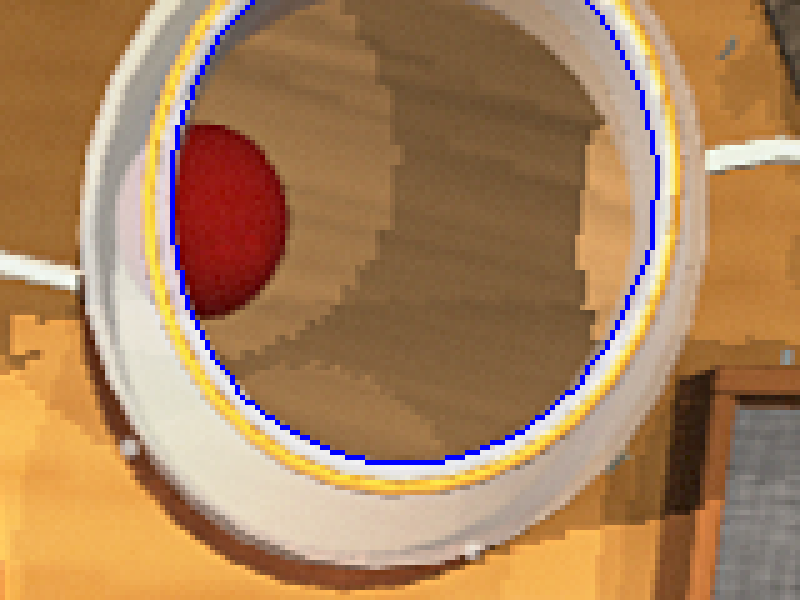

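The predicted mouth circle falls evenly inside the brass ring, so the jar axis is (0.513,-0.282). The ball's visible limb spans rows 25–63.5 with its right edge at col 337.6, giving a ball centre of ≈(0.523,-0.245). That puts the jar's +x at ≈75.5°. Next I grasp the scoop.

```bash
echo '[[0.045, 0.0008, 0.0026, 0.025, 0, 0, 0.3], [0.045, 0, 0, 0.026, 0, 0, 0], [0.045, 0, 0, 0.026, 0, 0, 0], [0.045, 0, 0, 0, 0, 0, 0], [0, 0, 0, 0, 0, 0, 0]]' | python3 shift.py; echo '[[0, 0, 0, 0, 0, 0, 0], [0, 0, 0, 0, 0, 0, 0], [0, 0, 0, 0, 0, 0, 0], [0, 0, 0, -0.02, 0, 0, 0], [0, 0, 0, -0.04, 0, 0, 0]]' | python3 shift.py; python3 - <<'E'
from h import *
s=manip.sense();p=s['tool_pos'];print(p,s['finger_gap'],s['q'])
S=s['orientation']@FL.T
g=p-s['orientation'][:,2]*manip.pinch_z-S@G;print('scoop origin est',g)
c=manip.calibration('wrist');im=manip.grab_frame('wrist')[:,:,::-1];cv2.imwrite('pics/w2.png',im);np.savez('w2.npz',**c)
t=manip.grab_frame('top')[:,:,::-1];cv2.imwrite('pics/t2.png',t)
for X in[(0,0,.17),(42,13.5,2),(42,-13.5,2),(-4,13.5,2),(-4,-13.5,2)]:
    Y=g+S@(np.array(X)*[.001,.001,.001] if X[0] or X[2]>1 else np.array(X));print(X,proj('wrist',Y,c),proj('top',Y))
cv2.imwrite('pics/w2c.png',cv2.resize(np.ascontiguousarray(im[60:260,260:400]),None,fx=3,fy=3,interpolation=cv2.INTER_NEAREST))
E
```

```text
time: 1.9
tool_pos: [0.3818, -0.2525, 0.133]
orientation: [[1.0, -0.007, 0.0], [-0.007, -1.0, -0.001], [0.0, 0.001, -1.0]]
ft_force: [0.5, -0.2, -0.4]
finger_gap: 0.0278
finger_force: 0.0
time: 2.52
tool_pos: [0.3808, -0.2504, 0.1916]
orientation: [[1.0, -0.005, -0.003], [-0.005, -1.0, 0.003], [-0.003, -0.003, -1.0]]
ft_force: [1.0, 0.8, -1.0]
finger_gap: 0.0133
finger_force: 58.8
[ 0.3808 -0.2504  0.1916] 0.013334448415299105 [-43.4331   4.9997 -13.9559  71.2616  -0.0023 136.8617]
scoop origin est [ 0.3805 -0.2501  0.0653]
(0, 0, 0.17) [319.4151 264.0741] [320.4988 259.7059]
(42, 13.5, 2) [305.471  144.8543] [311.3433 237.2059]
(42, -13.5, 2) [332.7203 144.8562] [325.5551 237.28  ]
(-4, 13.5, 2) [306.0292 189.9296] [311.2209 261.6222]
(-4, -13.5, 2) [332.135 189.93 ] [325.5151 261.6923]
```

View pics/w2c.png

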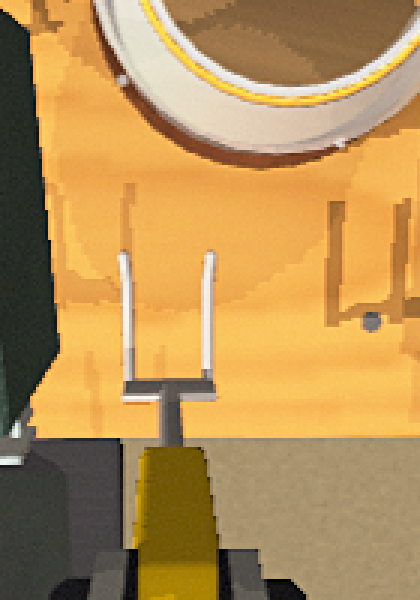

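In the wrist crop the rail tips are at (301.3,144.3) and (329.7,144.3). That is about 3.5 px left of prediction, so the scoop sits ~3 mm toward +y at its foot. I'll check this against the top view with the arm settled.

```bash
echo '[[0, 0, 0, -0.02, 0, 0, 0], [0, 0, 0, -0.02, 0, 0, 0], [0, 0, 0, 0, 0, 0, 0]]' | python3 shift.py; python3 - <<'E'
from h import *
s=manip.sense();p=s['tool_pos'];print(p,s['finger_gap'],s['q'])
S=s['orientation']@FL.T
g=p-s['orientation'][:,2]*manip.pinch_z-S@G;print('scoop origin est',g, S)
c=manip.calibration('wrist');w=manip.grab_frame('wrist')[:,:,::-1];cv2.imwrite('pics/w3.png',w)
t=manip.grab_frame('top')[:,:,::-1];cv2.imwrite('pics/t3.png',t)
for n,im,cc in(('wrist',w,c),('top',t,None)):
  for x in(15,25,36):
    L,Rr=[proj(n,g+S@np.array([x/1000,y,.002]),cc) for y in(.0135,-.0135)]
    r=int(round(L[1]));row=im[r].astype(int);a,b=int(L[0])-8,int(Rr[0])+9
    print(n,x,'pred',L,Rr[0],a,[int(v) for v in row[a:b,0]])
E
```

```text
time: 3.0
tool_pos: [0.3826, -0.252, 0.233]
orientation: [[1.0, -0.005, 0.002], [-0.005, -1.0, -0.002], [0.002, 0.002, -1.0]]
ft_force: [-0.0, -0.2, -0.7]
finger_gap: 0.0134
finger_force: 58.8
[ 0.3826 -0.252   0.233 ] 0.013385473847637214 [-43.4303   4.2664  -8.9576  76.6374  -0.0031 136.8661]
scoop origin est [ 0.3828 -0.2522  0.1067] [[ 1.      0.0052 -0.0017]
 [-0.0052  1.      0.0017]
 [ 0.0017 -0.0017  1.    ]]
wrist 15 pred [305.8024 171.7845] 332.3686879993861 297 [90, 92, 87, 84, 215, 233, 185, 123, 86, 91, 92, 90, 96, 93, 91, 94, 94, 92, 96, 94, 91, 91, 95, 96, 93, 93, 92, 91, 91, 84, 134, 223, 231, 172, 108, 85, 93, 92, 93, 95, 94, 92, 95, 94]
wrist 25 pred [305.6808 161.9716] 332.4960602141364 297 [89, 89, 80, 102, 234, 237, 174, 102, 71, 76, 79, 81, 81, 74, 78, 77, 77, 79, 82, 83, 86, 82, 84, 94, 90, 92, 92, 91, 91, 81, 134, 226, 232, 174, 106, 88, 85, 92, 93, 91, 92, 89, 93, 92]
wrist 36 pred [305.5445 150.9628] 332.6389550254071 297 [87, 84, 66, 193, 229, 204, 165, 109, 84, 88, 84, 88, 86, 85, 85, 82, 85, 82, 85, 81, 82, 86, 87, 86, 85, 83, 82, 85, 78, 72, 129, 229, 233, 184, 114, 77, 78, 81, 80, 80, 84, 84, 81, 82]
top 15 pred [312.5292 249.9847] 327.4189785953482 304 [149, 151, 150, 151, 151, 151, 149, 149, 149, 148, 150, 149, 150, 150, 149, 149, 149, 148, 148, 149, 150, 149, 147, 148, 148, 147, 147, 146, 146, 146, 146, 145]
top 25 pred [312.5556 244.4463] 327.4266139494763 304 [150, 149, 148, 150, 150, 149, 148, 150, 149, 148, 147, 148, 149, 148, 148, 147, 148, 148, 147, 146, 147, 146, 145, 146, 145, 145, 145, 144, 144, 144, 142, 142]
top 36 pred [312.5846 238.3701] 327.4349906027603 304 [147, 147, 149, 149, 147, 149, 149, 149, 148, 149, 148, 147, 146, 147, 147, 147, 146, 148, 144, 146, 144, 144, 144, 143, 142, 141, 142, 141, 141, 141, 140, 140]
```

```bash
cat >> h.py <<'E'
G=np.array([.001,-.0034,.146])
J=np.array([.5133,-.2818,.0056]);YW=75.5
def jar(x,z,pitch,off=(.044,0,0)): # scoop point off at jar-frame (x,0,z)
    u=np.array([np.cos(np.radians(YW)),np.sin(np.radians(YW)),0]);return tool(J+u*x+[0,0,z],YW,pitch,off)
def where():
    s=manip.sense();S=s['orientation']@FL.T;o=s['tool_pos']-s['orientation'][:,2]*manip.pinch_z-S@G
    M=Ro.from_euler('Z',YW,degrees=True).as_matrix()
    f=lambda X:M.T@(o+S@np.array(X)-J)*1000
    print('t',s['time'],'origin',f((0,0,0)),'tip',f((.044,0,0)),'pitch',np.degrees(np.arctan2(S[0,2]*M[0,0]+S[1,2]*M[1,0],S[2,2])),'ft',s['ft_force'],'gap',s['finger_gap'],s['finger_force'])
E
python3 - <<'E'
from h import *
p,R=jar(.013,.130,25);plan(p,R,10);print(p)
E
```

```text
0.0142 0.0004 -0.0038 -1.66 -2.12 -7.45
0.0139 0.0023 -0.0043 -1.66 -2.12 -7.45
0.0133 0.0042 -0.0047 -1.66 -2.12 -7.45
0.0124 0.006 -0.005 -1.66 -2.12 -7.45
0.0113 0.0077 -0.0052 -1.66 -2.12 -7.45
0.01 0.0093 -0.0054 -1.66 -2.12 -7.45
0.0085 0.0106 -0.0054 -1.66 -2.12 -7.45
0.0069 0.0118 -0.0054 -1.66 -2.12 -7.45
0.0051 0.0127 -0.0053 -1.66 -2.12 -7.45
0.0032 0.0134 -0.0051 -1.66 -2.12 -7.45
[ 0.5236 -0.2557  0.2691]
```

```bash
echo '[[0, 0.014, 0, -0.014, -1.66, -2.12, -7.45], [0, 0.014, 0.002, -0.014, -1.66, -2.12, -7.45], [0, 0.0133, 0.004, -0.005, -1.66, -2.12, -7.45], [0, 0.0124, 0.006, -0.005, -1.66, -2.12, -7.45], [0, 0.0113, 0.0077, -0.005, -1.66, -2.12, -7.45]]' | python3 shift.py; echo '[[0, 0.01, 0.009, -0.005, -1.66, -2.12, -7.45], [0, 0.0085, 0.0106, -0.005, -1.66, -2.12, -7.45], [0, 0.007, 0.012, -0.005, -1.66, -2.12, -7.45], [0, 0.005, 0.0127, -0.005, -1.66, -2.12, -7.45], [0, 0.003, 0.0134, -0.005, -1.66, -2.12, -7.45]]' | python3 shift.py; echo '[[0, 0, 0, 0, 0, 0, 0]]' | python3 shift.py; python3 - <<'E'
from h import *
where();print(manip.sense()['q'])
c=manip.calibration('wrist');np.savez('w4.npz',**c);w=manip.grab_frame('wrist')[:,:,::-1];cv2.imwrite('pics/w4.png',w)
p,R=jar(.013,.130,25);plan(p,R,1)
E
```

```text
time: 3.72
tool_pos: [0.4531, -0.2522, 0.2697]
orientation: [[0.78, 0.612, -0.129], [0.586, -0.787, -0.191], [-0.218, 0.074, -0.973]]
ft_force: [0.1, -0.4, -0.8]
finger_gap: 0.0135
finger_force: 58.8
time: 4.35
tool_pos: [0.5237, -0.2548, 0.2868]
orientation: [[0.222, 0.969, -0.107], [0.878, -0.246, -0.41], [-0.424, -0.003, -0.906]]
ft_force: [-0.1, 0.6, -0.8]
finger_gap: 0.0131
finger_force: 58.8
time: 4.47
tool_pos: [0.5236, -0.2542, 0.287]
orientation: [[0.227, 0.968, -0.106], [0.878, -0.25, -0.409], [-0.422, -0.001, -0.906]]
ft_force: [0.5, 0.5, -1.1]
finger_gap: 0.0133
finger_force: 58.8
t 4.475 origin [-25.3577   0.4167 166.3955] tip [ 14.526    0.4316 147.8137] pitch 24.980735741178744 ft [ 0.5354  0.5032 -1.0616] gap 0.013262748234500311 58.806449436815456
[-19.7991  16.4138   9.0174  80.1682 -24.8693  84.1502]
0.0067 0.0008 0.0168 -0.06 -0.02 -0.07
```

View pics/w4.png

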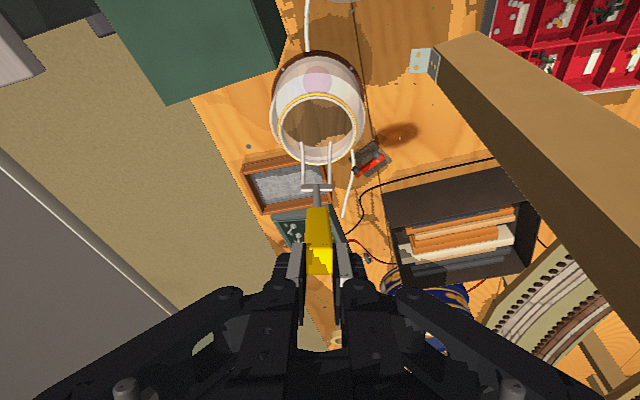

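Tips are at (302,143) and (330,143), and the mouth ring ellipse is centred at ≈(318,128), ahead of and below the tips.

```bash
python3 - <<'E'
from h import *
c=dict(np.load('w4.npz'));im=cv2.imread('pics/w4.png')
P=np.array([proj('wrist',J+[.0415*np.cos(a),.0415*np.sin(a),.098],c) for a in np.linspace(0,2*np.pi,73)]);print('ring pred',P.min(0),P.max(0))
h=cv2.cvtColor(im,cv2.COLOR_BGR2HSV);m=((h[:,:,0]>=18)&(h[:,:,0]<=28)&(h[:,:,1]>90)&(h[:,:,2]>215)).astype(np.uint8);m[:85]=0;m[170:]=0;m[:,:265]=0;m[:,370:]=0
pts=np.argwhere(m)[:,::-1];hull=cv2.convexHull(pts.astype(np.int32));e=cv2.fitEllipse(hull);print(len(pts),e,pts.min(0),pts.max(0))
print('mouth from fit',plane('wrist',e[0],.1036,c))
# insertion plan from present pose
p1=jar(.013,.130,25);p2=jar(.013,.032,25)
plan(*p1,1);print('then');plan(*p2,6,start=p1)
E
```

```text
ring pred [280.6769  97.3725] [352.785  162.6665]
337 ((320.2253112792969, 126.5969009399414), (71.71964263916016, 89.8376235961914), 70.49215698242188) [278  93] [365 165]
mouth from fit [ 0.5191 -0.2755  0.1036]
0.0067 0.0008 0.0168 -0.06 -0.02 -0.07
then
0.0069 -0.0 0.0148 0.0 0.0 0.0
0.0069 -0.0 0.0148 0.0 0.0 0.0
0.0069 -0.0 0.0148 0.0 0.0 0.0
0.0069 -0.0 0.0148 0.0 0.0 0.0
0.0069 -0.0 0.0148 0.0 0.0 0.0
0.0069 -0.0 0.0148 0.0 0.0 0.0
```

```bash
echo '[[0, 0.0067, 0.0008, 0.0168, 0, 0, 0], [0, 0.007, 0, 0.0148, 0, 0, 0], [0, 0.007, 0, 0.0148, 0, 0, 0], [0, 0, 0, 0, 0, 0, 0]]' | python3 shift.py; python3 - <<'E'
from h import *
where();plan(*jar(.013,.030,25),4)
E
```

```text
time: 5.03
tool_pos: [0.5224, -0.2562, 0.236]
orientation: [[0.228, 0.967, -0.109], [0.877, -0.253, -0.408], [-0.422, -0.002, -0.906]]
ft_force: [0.1, 0.2, -1.3]
finger_gap: 0.0133
finger_force: 58.8
t 5.025 origin [-27.6318   1.3768 115.4631] tip [12.2526  1.3095 96.8826] pitch 24.97869659778662 ft [ 0.1467  0.2459 -1.2776] gap 0.013290845745562583 58.801928556058556
0.0072 0.0003 0.0151 -0.05 -0.01 -0.02
0.0072 0.0003 0.0151 -0.05 -0.01 -0.02
0.0072 0.0003 0.0151 -0.05 -0.01 -0.02
0.0072 0.0003 0.0151 -0.05 -0.01 -0.02
```

```bash
echo '[[0, 0.0072, 0.0003, 0.0151, 0, 0, 0], [0, 0.0072, 0.0003, 0.0151, 0, 0, 0], [0, 0.0072, 0.0003, 0.0151, 0, 0, 0], [0, 0.0072, 0.0003, 0.0151, 0, 0, 0], [0, 0, 0, 0, 0, 0, 0]]' | python3 shift.py; python3 - <<'E'
from h import *
where();c=manip.calibration('wrist');np.savez('w5.npz',**c);cv2.imwrite('pics/w5.png',manip.grab_frame('wrist')[:,:,::-1]);s=manip.grab_frame('scene')[:,:,::-1];cv2.imwrite('pics/s5.png',s)
w=cv2.imread('pics/w5.png');cv2.imwrite('pics/c5.png',np.hstack([cv2.resize(s[190:300,290:390],(400,440),interpolation=cv2.INTER_CUBIC),cv2.resize(w[60:170,270:370],(400,440),interpolation=cv2.INTER_CUBIC)]))
plan(*jar(.014,.0245,12),2)
E
```

```text
time: 5.65
tool_pos: [0.5245, -0.2561, 0.1703]
orientation: [[0.228, 0.968, -0.107], [0.877, -0.252, -0.409], [-0.423, -0.001, -0.906]]
ft_force: [-0.2, 0.4, -1.3]
finger_gap: 0.0132
finger_force: 58.8
t 5.65 origin [-27.0043  -0.8376  49.7355] tip [12.8703 -0.8845 31.134 ] pitch 25.00893738223338 ft [-0.1636  0.3716 -1.2685] gap 0.013171114352543643 58.808743364643306
-0.0115 -0.0011 0.01 0.05 6.52 -0.05
-0.0125 -0.0011 0.0086 0.05 6.52 -0.05
```

View pics/c5.png

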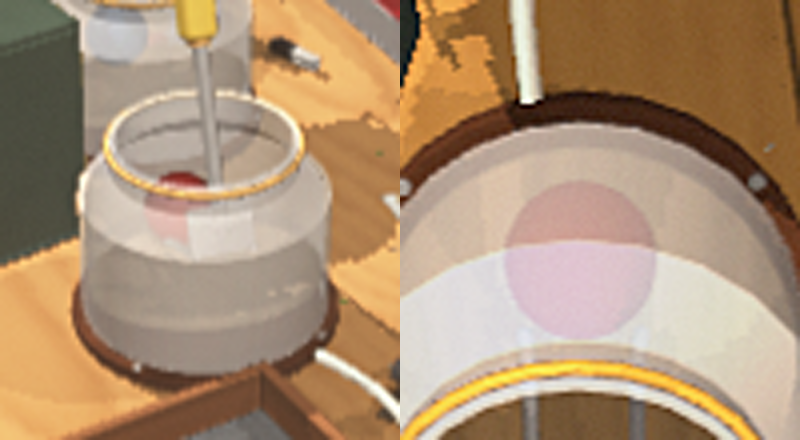

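The scoop is inside the jar. In the wrist crop the ball centre is at x≈580 and the rails are at 529 and 638 (mid 583), so they are centred on the ball. Next I lay the rails flat at 12°.

```bash
echo '[[0, -0.0115, -0.0008, 0.01, 0, 6.5, 0], [0, -0.0125, -0.0008, 0.0086, 0, 6.5, 0], [0, 0, 0, 0, 0, 0, 0]]' | python3 shift.py; python3 - <<'E'
from h import *
where();plan(*jar(.0145,.0215,12),2)
E
```

```text
time: 6.12
tool_pos: [0.5165, -0.2873, 0.1645]
orientation: [[0.251, 0.967, -0.049], [0.945, -0.255, -0.204], [-0.21, 0.004, -0.978]]
ft_force: [-0.1, 0.2, -0.1]
finger_gap: 0.0132
finger_force: 58.8
t 6.125 origin [-32.2245  -1.4787  34.6562] tip [10.7956 -1.7427 25.426 ] pitch 12.11063267842785 ft [-0.0672  0.2265 -0.1042] gap 0.013189554602823863 58.82505456218496
0.0021 -0.0006 0.0016 0.09 0.06 -0.17
0.0021 -0.0006 0.0016 0.09 0.06 -0.17
```

```bash
for r in 1; do echo '[[0, 0.002, -0.001, 0.0015, 0, 0, 0], [0, 0.001, 0, 0.001, 0, 0, 0], [0, 0, 0, 0, 0, 0, 0]]' | python3 shift.py | grep ft; done; python3 -c "from h import *;where()"; echo '[[0, 0, 0, 0.0015, 0, 0, 0], [0, 0, 0, 0, 0, 0, 0]]' | python3 shift.py | grep ft;python3 -c "from h import *;where()"
```

```text
ft_force: [-0.7, 0.1, 8.8]
t 6.5 origin [-26.4769  -1.8156  32.7715] tip [16.5222 -1.8035 23.4398] pitch 12.244435460533198 ft [-0.6803  0.1017  8.7528] gap 0.013459257622306783 59.98074460308999
ft_force: [-2.0, -0.6, 14.8]
t 6.75 origin [-27.2746  -2.9547  32.7745] tip [15.7121 -2.9565 23.3861] pitch 12.32017406078814 ft [-1.9863 -0.596  14.7577] gap 0.013353347735733335 60.63891769386828
```

```bash
echo '[[0, 0.004, -0.0015, -0.003, 0, 0, 0], [0, 0.006, 0, 0, 0, 0, 0], [0, 0.006, 0, 0, 0, 0, 0], [0, 0, 0, 0, 0, 0, 0]]' | python3 shift.py|grep ft; python3 - <<'E'
from h import *
where();c=manip.calibration('wrist');w=manip.grab_frame('wrist')[:,:,::-1];s=manip.grab_frame('scene')[:,:,::-1]
cv2.imwrite('pics/w6.png',w);cv2.imwrite('pics/s6.png',s)
cv2.imwrite('pics/c6.png',np.hstack([cv2.resize(s[190:300,290:390],(400,440),interpolation=cv2.INTER_CUBIC),cv2.resize(w[60:170,270:370],(400,440),interpolation=cv2.INTER_CUBIC)]))
print('ball nominal px',proj('wrist',[.5229,-.245,.042],c))
E
```

```text
ft_force: [-0.5, -0.1, 9.4]
t 7.25 origin [-10.2909   0.3897  29.774 ] tip [32.7168  0.4124 20.4822] pitch 12.191133498104577 ft [-0.5168 -0.0726  9.4498] gap 0.013089421379272775 60.04160423297435
ball nominal px [316.3778 143.7774]
```

View pics/c6.png

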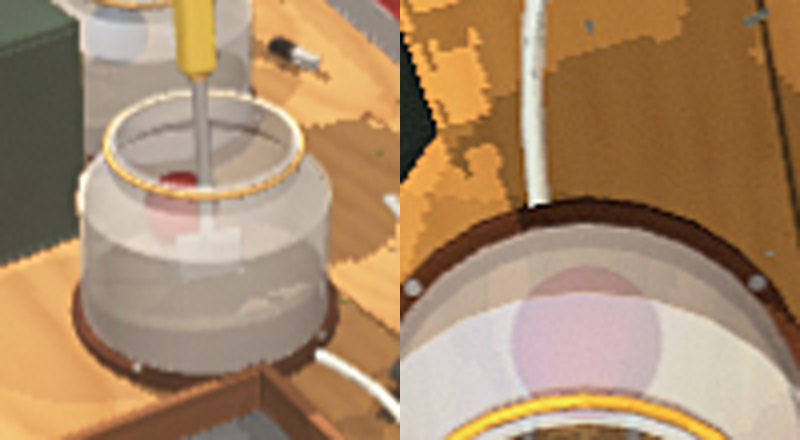

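The ball is still centred over the rails in the wrist crop (x≈587) and the plate is behind it. I have used all 10 views, so from here I rely on numbers.

```bash
echo '[[0, 0.006, 0, -0.0015, 0, 0, 0], [0, 0.006, 0, 0, 0, 0, 0], [0, 0.004, 0, 0, 0, 0, 0], [0, 0, 0, 0, 0, 0, 0]]' | python3 shift.py|grep ft; python3 - <<'E'
from h import *
where();c=manip.calibration('wrist');w=np.ascontiguousarray(manip.grab_frame('wrist')[:,:,::-1]);cv2.imwrite('pics/w7.png',w)
print('nominal',proj('wrist',[.5229,-.245,.042],c))
h=cv2.cvtColor(w,cv2.COLOR_BGR2HSV);m=((h[:,:,0]>=160)|(h[:,:,0]<=6))&(h[:,:,1]>25);m[:100]=0;m[230:]=0;m[:,:280]=0;m[:,350:]=0
n,l,st,ce=cv2.connectedComponentsWithStats(m.astype(np.uint8));print([(st[i],ce[i]) for i in range(1,n) if st[i,4]>60])
E
```

```text
ft_force: [-1.4, -0.1, 12.5]
t 7.85 origin [ 4.7576 -0.5836 28.8767] tip [47.7515 -0.5985 19.5215] pitch 12.275933576958709 ft [-1.3848 -0.0944 12.508 ] gap 0.013365672252375158 60.61625802889466
nominal [315.4478 159.1895]
[(array([298, 143,  35,  35, 776], dtype=int32), array([314.1753, 160.7848]))]
```

```bash
echo '[[0, 0, 0, -0.0025, 0, 0, 0], [0, 0.003, 0, 0, 0, 0, 0], [0, 0, 0, 0, 0, 0, 0]]' | python3 shift.py|grep ft; python3 - <<'E'
from h import *
where();c=manip.calibration('wrist');w=np.ascontiguousarray(manip.grab_frame('wrist')[:,:,::-1]);cv2.imwrite('pics/w8.png',w)
print('nominal',proj('wrist',[.5229,-.245,.042],c),proj('wrist',[.5229,-.245,.045],c))
h=cv2.cvtColor(w,cv2.COLOR_BGR2HSV);m=((h[:,:,0]>=160)|(h[:,:,0]<=6))&(h[:,:,1]>25);m[:100]=0;m[230:]=0;m[:,:280]=0;m[:,350:]=0
n,l,st,ce=cv2.connectedComponentsWithStats(m.astype(np.uint8));print([(st[i],ce[i]) for i in range(1,n) if st[i,4]>60])
E
```

```text
ft_force: [0.5, 0.1, -1.3]
t 8.275 origin [ 9.7984  2.7966 26.6818] tip [52.8365  2.8276 17.5316] pitch 12.002795599350536 ft [ 0.4671  0.1178 -1.2819] gap 0.012904025464207722 59.1599340364337
nominal [318.8603 164.8596] [318.8582 166.0087]
[(array([297, 149,  34,  35, 774], dtype=int32), array([313.4212, 167.5788]))]
```

```bash
python3 - <<'E'
from h import *
A=jar(.006,.031,0,(0,0,0));B=jar(-.012,.039,-12,(0,0,0));C=jar(-.012,.150,-12,(0,0,0))
plan(*A,5);print();plan(*B,5,start=A);print();plan(*C,5,start=B)
E
```

```text
-0.0062 0.0005 -0.0002 -0.0 2.4 0.0
-0.0062 0.0005 -0.0004 -0.0 2.4 0.0
-0.0061 0.0005 -0.0007 -0.0 2.4 0.0
-0.0061 0.0005 -0.0009 -0.0 2.4 0.0
-0.0061 0.0005 -0.0012 -0.0 2.4 0.0

-0.0089 0.0 -0.0011 0.0 2.4 0.0
-0.0088 0.0 -0.0015 0.0 2.4 0.0
-0.0088 0.0 -0.0018 0.0 2.4 0.0
-0.0087 0.0 -0.0022 0.0 2.4 0.0
-0.0086 0.0 -0.0026 0.0 2.4 0.0

0.0046 -0.0 -0.0217 0.0 0.0 0.0
0.0046 -0.0 -0.0217 0.0 0.0 0.0
0.0046 -0.0 -0.0217 0.0 0.0 0.0
0.0046 -0.0 -0.0217 0.0 0.0 0.0
0.0046 -0.0 -0.0217 0.0 0.0 0.0
```

```bash
echo '[[0, -0.0062, 0.0003, -0.0002, 0, 2.4, 0], [0, -0.0062, 0.0003, -0.0004, 0, 2.4, 0], [0, -0.0061, 0, -0.0007, 0, 2.4, 0], [0, -0.0061, 0, -0.0009, 0, 2.4, 0], [0, -0.0061, 0, -0.0012, 0, 2.4, 0]]' | python3 shift.py|grep ft;  echo '[[0, 0, 0, 0, 0, 0, 0]]' | python3 shift.py|grep ft;python3 - <<'E'
from h import *
where();c=manip.calibration('wrist');w=np.ascontiguousarray(manip.grab_frame('wrist')[:,:,::-1]);cv2.imwrite('pics/w9.png',w)
s=manip.grab_frame('scene')[:,:,::-1];cv2.imwrite('pics/s9.png',s)
h=cv2.cvtColor(w,cv2.COLOR_BGR2HSV);m=((h[:,:,0]>=160)|(h[:,:,0]<=6))&(h[:,:,1]>25);m[:90]=0;m[240:]=0;m[:,:270]=0;m[:,360:]=0
n,l,st,ce=cv2.connectedComponentsWithStats(m.astype(np.uint8));print([(st[i],ce[i]) for i in range(1,n) if st[i,4]>60])
S=manip.sense()['orientation']@FL.T;T=manip.sense()['tool_pos']-manip.sense()['orientation'][:,2]*manip.pinch_z
for x in(20,28,36):print(x,proj('wrist',T+S@(np.array([x/1000,0,.0168])-G),c),'px for ball at scoop x')
E
```

```text
ft_force: [0.0, -0.5, -1.6]
ft_force: [0.4, 0.0, -1.2]
t 9.075 origin [ 4.2181  1.63   31.4588] tip [48.218   1.5343 31.4251] pitch 0.0439814525027797 ft [ 0.4033  0.0472 -1.1738] gap 0.013176445929731615 59.17662092484534
[(array([296, 142,  34,  18, 326], dtype=int32), array([312.3252, 150.4202])), (array([297, 159,  35,  20, 462], dtype=int32), array([313.8095, 168.4848]))]
20 [315.7314 169.7066] px for ball at scoop x
28 [315.6935 161.4625] px for ball at scoop x
36 [315.655  153.0876] px for ball at scoop x
```

Ball rows 142–179 and cols 296–332 put it at scoop x≈29 mm, centred on the level rails. I'll continue tipping back.

```bash
echo '[[0, -0.0089, 0, -0.0011, 0, 2.4, 0], [0, -0.0088, 0, -0.0015, 0, 2.4, 0], [0, -0.0088, 0, -0.0018, 0, 2.4, 0], [0, -0.0087, 0, -0.0022, 0, 2.4, 0], [0, -0.0086, 0.0005, -0.0026, 0, 2.4, 0]]' | python3 shift.py|grep ft;  echo '[[0, 0, 0, 0, 0, 0, 0], [0, 0, 0, 0, 0, 0, 0]]' | python3 shift.py|grep ft;cat > b.py <<'E'
from h import *
import sys
where();c=manip.calibration('wrist');w=np.ascontiguousarray(manip.grab_frame('wrist')[:,:,::-1]);cv2.imwrite(f'pics/{sys.argv[1]}.png',w)
h=cv2.cvtColor(w,cv2.COLOR_BGR2HSV);m=((h[:,:,0]>=160)|(h[:,:,0]<=6))&(h[:,:,1]>25);m[:90]=0;m[240:]=0;m[:,:270]=0;m[:,360:]=0
n,l,st,ce=cv2.connectedComponentsWithStats(m.astype(np.uint8));print([(st[i],ce[i]) for i in range(1,n) if st[i,4]>60])
S=manip.sense()['orientation']@FL.T;T=manip.sense()['tool_pos']-manip.sense()['orientation'][:,2]*manip.pinch_z
for x in(20,28,36):print(x,proj('wrist',T+S@(np.array([x/1000,0,.0168])-G),c))
E
python3 b.py w10
```

```text
ft_force: [0.5, -0.8, -1.1]
ft_force: [-0.6, 1.3, -0.5]
t 10.05 origin [-12.6786   1.0101  39.857 ] tip [30.3626  0.9951 48.9923] pitch -11.98296992355923 ft [-0.602   1.3487 -0.5048] gap 0.012945417063166815 59.19913714751601
[(array([ 296,  155,   36,   37, 1055], dtype=int32), array([313.8531, 172.8938]))]
20 [315.87   170.5944]
28 [315.8416 162.3629]
36 [315.8128 154.0011]
```

The ball now sits against the plate at scoop x≈19. Lifting.

```bash
echo '[[0, 0.0023, 0, -0.011, 0, 0, 0], [0, 0.0046, 0, -0.0217, 0, 0, 0], [0, 0.0046, 0, -0.0217, 0, 0, 0], [0, 0.0046, 0, -0.0217, 0, 0, 0], [0, 0.0046, 0, -0.0217, 0, 0, 0]]' | python3 shift.py|grep ft;  echo '[[0, 0.0035, 0, -0.0165, 0, 0, 0], [0, 0.001, 0, -0.005, 0, 0, 0], [0, 0, 0, 0, 0, 0, 0], [0, 0, 0, 0, 0, 0, 0]]' | python3 shift.py|grep ft;python3 b.py w11; python3 - <<'E'
from h import *
T=np.array([.4318,-.4036,.0056])
for yaw in(YW,88):
  p,R=tool(T+[0,-.017,.09],yaw,-8);print(p);plan(p,R,8)
E
```

```text
ft_force: [-0.2, -0.7, -1.4]
ft_force: [-0.3, 0.2, -0.8]
t 11.225 origin [-12.3661   1.3869 161.3577] tip [ 30.6728   1.3936 170.5037] pitch -11.997181397920322 ft [-0.3009  0.2368 -0.7812] gap 0.013597933753403851 59.199308808892965
[(array([ 296,  155,   36,   37, 1060], dtype=int32), array([313.7868, 172.7208]))]
20 [315.8035 171.007 ]
28 [315.7815 162.7864]
36 [315.7591 154.4355]
[ 0.4309 -0.4376  0.2218]
-0.0182 -0.0053 0.0051 0.0 -0.5 0.0
-0.0181 -0.0053 0.0052 0.0 -0.5 0.0
-0.0181 -0.0053 0.0054 0.0 -0.5 0.0
-0.018 -0.0053 0.0055 0.0 -0.5 0.0
-0.018 -0.0053 0.0057 0.0 -0.5 0.0
-0.0179 -0.0053 0.0058 0.0 -0.5 0.0
-0.0179 -0.0053 0.006 0.0 -0.5 0.0
-0.0178 -0.0053 0.0062 0.0 -0.5 0.0
[ 0.4346 -0.4374  0.2218]
-0.018 -0.0049 0.0051 0.27 -0.5 -1.54
-0.0178 -0.0053 0.0053 0.27 -0.5 -1.54
-0.0176 -0.0058 0.0055 0.27 -0.5 -1.54
-0.0174 -0.0062 0.0056 0.27 -0.5 -1.54
-0.0172 -0.0067 0.0058 0.27 -0.5 -1.54
-0.017 -0.0071 0.006 0.27 -0.5 -1.54
-0.0167 -0.0075 0.0062 0.27 -0.5 -1.54
-0.0165 -0.008 0.0064 0.27 -0.5 -1.54
```

```bash
echo '[[0, -0.005, -0.0015, 0.001, 0.1, 0, -0.5], [0, -0.009, -0.003, 0.002, 0.2, 0, -1], [0, -0.013, -0.005, 0.003, 0.3, 0, -1.5], [0, -0.015, -0.006, 0.004, 0.3, 0, -1.5], [0, -0.015, -0.006, 0.004, 0.3, 0, -1.5]]' | python3 shift.py|grep ft;  echo '[[0, -0.015, -0.006, 0.004, 0.3, 0, -1.5], [0, -0.015, -0.006, 0.005, 0.3, 0, -1.5], [0, -0.014, -0.006, 0.005, 0.3, 0, -1.5], [0, -0.01, -0.004, 0.003, 0.2, 0, -1], [0, -0.005, -0.002, 0.002, 0, 0, -0.5]]' | python3 shift.py|grep ft;python3 b.py w12; python3 - <<'E'
from h import *
s=manip.sense();print(s['q'])
T=np.array([.4318,-.4036,.0056])
p,R=tool(T+[0,-.017,.05],88,-8);plan(p,R,6)
c=manip.calibration('wrist');print([proj('wrist',[x,y,.0336],c) for x in(.3668,.4968) for y in(-.356,-.451)])
E
```

```text
ft_force: [-0.2, -0.8, -0.3]
ft_force: [0.5, -0.1, -1.0]
t 12.525 origin [-125.0796   41.0804  104.9299] tip [-83.0173  50.2179 114.0551] pitch -11.765398051542004 ft [ 0.4507 -0.116  -0.9574] gap 0.013216623706779743 59.174838457256556
[(array([ 295,  155,   38,   37, 1085], dtype=int32), array([313.7594, 172.6267]))]
20 [315.6546 171.3437]
28 [315.6302 163.1312]
36 [315.6055 154.7887]
[-55.0021  30.3789  25.8379  94.8669   7.4342  36.6609]
-0.005 -0.0014 0.008 0.05 -0.66 -0.04
-0.0049 -0.0014 0.0081 0.05 -0.66 -0.04
-0.0048 -0.0014 0.0081 0.05 -0.66 -0.04
-0.0047 -0.0014 0.0082 0.05 -0.66 -0.04
-0.0046 -0.0014 0.0082 0.05 -0.66 -0.04
-0.0045 -0.0014 0.0083 0.05 -0.66 -0.04
[array([256.5492, 159.1052]), array([260.6783, 232.2467]), array([357.7403, 155.04  ]), array([359.8925, 228.2223])]
```

```bash
echo '[[0, -0.005, -0.0014, 0.008, 0, -0.6, 0], [0, -0.005, -0.0014, 0.008, 0, -0.6, 0], [0, -0.005, -0.0014, 0.008, 0, -0.6, 0], [0, -0.0047, -0.0014, 0.008, 0, -0.6, 0], [0, -0.0046, -0.0014, 0.008, 0, -0.6, 0]]' | python3 shift.py|grep ft;  echo '[[0, -0.0045, -0.0014, 0.008, 0, -0.6, 0], [0, 0, 0, 0, 0, 0, 0], [0, 0, 0, 0, 0, 0, 0]]' | python3 shift.py|grep ft;python3 b.py w13; python3 - <<'E'
from h import *
T=np.array([.4318,-.4036,.0056])
s=manip.sense();S=s['orientation']@FL.T;print('origin rel tray',s['tool_pos']-s['orientation'][:,2]*manip.pinch_z-S@G-T)
A=tool(T+[0,-.017,.018],88,-4);plan(*A,5);print();plan(*tool(T+[0,-.017,.009],88,0),3,start=A)
E
```

```text
ft_force: [0.1, 0.1, -0.4]
ft_force: [-0.0, -0.1, -1.0]
t 13.575 origin [-153.0569   42.7101   51.9371] tip [-110.5125   51.9489   58.3107] pitch -8.209941670948856 ft [-0.0365 -0.0745 -1.015 ] gap 0.013370832954020851 59.1711859870702
[(array([ 295,  154,   38,   38, 1095], dtype=int32), array([313.7333, 172.2594]))]
20 [315.9568 171.242 ]
28 [315.9348 163.0181]
36 [315.9124 154.6641]
origin rel tray [ 0.0019 -0.0158  0.0521]
0.0007 -0.0003 0.0068 0.07 -0.86 -0.05
0.0008 -0.0002 0.0068 0.07 -0.86 -0.05
0.0009 -0.0002 0.0068 0.07 -0.86 -0.05
0.001 -0.0002 0.0068 0.07 -0.86 -0.05
0.0011 -0.0002 0.0067 0.07 -0.86 -0.05

0.0027 0.0 0.0031 0.0 -1.33 0.0
0.0028 0.0 0.0031 0.0 -1.33 0.0
0.0029 0.0 0.003 0.0 -1.33 0.0
```

```bash
echo '[[0, 0.0007, 0, 0.0068, 0, -0.86, 0], [0, 0.0008, 0, 0.0068, 0, -0.86, 0], [0, 0.0009, 0, 0.0068, 0, -0.86, 0], [0, 0.001, 0, 0.0068, 0, -0.86, 0], [0, 0.001, 0, 0.0067, 0, -0.86, 0]]' | python3 shift.py|grep ft;  echo '[[0, 0.0027, 0, 0.003, 0, -1.33, 0], [0, 0.0028, 0, 0.003, 0, -1.33, 0], [0, 0.0029, 0, 0.002, 0, -1.33, 0], [0, 0, 0, 0, 0, 0, 0]]' | python3 shift.py|grep ft;python3 b.py w14; python3 - <<'E'
from h import *
T=np.array([.4318,-.4036,.0056])
s=manip.sense();S=s['orientation']@FL.T;print('origin rel tray',s['tool_pos']-s['orientation'][:,2]*manip.pinch_z-S@G-T,S[:,2])
E
```

```text
ft_force: [-0.0, 0.5, -1.4]
ft_force: [-0.2, 0.5, -1.0]
t 14.75 origin [-153.3954   42.4249   10.0531] tip [-110.3996   51.7717   10.0662] pitch -0.08412053074702217 ft [-0.2406  0.4991 -0.9851] gap 0.012989712164406177 59.16678420267999
[(array([ 295,  148,   38,   39, 1118], dtype=int32), array([313.6959, 166.8721]))]
20 [315.8989 171.5329]
28 [315.8794 163.3179]
36 [315.8595 154.9729]
origin rel tray [ 0.0021 -0.0166  0.0101] [-0.0057 -0.0001  1.    ]
```

```bash
echo '[[0, 0, 0, 0.0015, 0, 0, 0], [0, 0, 0, 0, 0, 0, 0]]' | python3 shift.py|grep ft;echo '[[0, 0, 0, 0.001, 0, 0, 0], [0, 0, 0, 0, 0, 0, 0]]' | python3 shift.py|grep -E 'ft|pos'
```

```text
ft_force: [0.0, -0.6, -1.2]
tool_pos: [0.4365, -0.4201, 0.1403]
ft_force: [-0.5, 0.2, 1.0]
```

```bash
echo '[[0, 0, 0, 0.001, 0, 0, 0], [0, 0, 0, 0, 0, 0, 0], [0, 0, 0, 0, 0, 0, 0]]' | python3 shift.py|grep -E 'ft|pos'
```

```text
tool_pos: [0.4368, -0.4204, 0.1401]
ft_force: [-0.2, -1.3, 6.6]
```

Contact with the tray floor confirmed. Ease off and open.

```bash
echo '[[0, 0, 0, -0.001, 0, 0, 0], [0.022, 0, 0, 0, 0, 0, 0], [0.03, 0, 0, 0, 0, 0, 0], [0.04, 0, 0, 0, 0, 0, 0], [0.04, 0, 0, 0, 0, 0, 0]]' | python3 shift.py; python3 b.py w15
```

```text
time: 16.3
tool_pos: [0.4364, -0.4196, 0.14]
orientation: [[0.04, 0.999, 0.005], [0.999, -0.04, 0.001], [0.001, 0.005, -1.0]]
ft_force: [0.2, 0.5, -0.8]
finger_gap: 0.04
finger_force: 0.0
t 16.3 origin [-154.0459   42.4268    7.0775] tip [-111.0416   51.7343    7.1269] pitch -0.12526134875754005 ft [ 0.2139  0.5314 -0.8285] gap 0.04000454348644632 0.0
[(array([ 295,  146,   38,   38, 1140], dtype=int32), array([313.643 , 164.6211]))]
20 [315.8814 171.1169]
28 [315.8591 162.8942]
36 [315.8364 154.5414]
```

```bash
echo '[[0.04, 0, 0, -0.015, 0, 0, 0], [0.04, 0, 0, -0.025, 0, 0, 0], [0.04, 0, 0, -0.04, 0, 0, 0], [0.04, 0, 0, -0.04, 0, 0, 0], [0.04, 0, 0, 0, 0, 0, 0]]' | python3 shift.py; python3 - <<'E'
from h import *
c=manip.calibration('wrist');w=np.ascontiguousarray(manip.grab_frame('wrist')[:,:,::-1]);cv2.imwrite('pics/w16.png',w)
s=np.ascontiguousarray(manip.grab_frame('scene')[:,:,::-1]);cv2.imwrite('pics/s16.png',s)
for n,im,cc in(('wrist',w,c),('scene',s,None)):
  for k,X,lo,hi in(('grip',(.4318,-.4206,.148),(20,150,100),(34,255,255)),('ball',(.4318,-.396,.030),(0,140,60),(8,255,255))):
    u=proj(n,X,cc).astype(int);r=(max(u[0]-45,0),max(u[1]-45,0),u[0]+45,u[1]+45)
    try:m,a,ct=mask(im,lo,hi,r);print(n,k,'pred',u,a,ct)
    except Exception as e:print(n,k,u,e)
E
```

```text
time: 16.98
tool_pos: [0.4371, -0.4214, 0.2654]
orientation: [[0.04, 0.999, 0.011], [0.999, -0.04, -0.006], [-0.006, 0.011, -1.0]]
ft_force: [1.3, -0.8, -0.6]
finger_gap: 0.0398
finger_force: 0.0
wrist grip pred [312 187] [304 175  18  31 500] [312.32  190.584]
wrist ball pred [312 148] [301 134  25  27 529] [313.1361 146.9395]
scene grip pred [344 255] [339 237  12  41 449] [344.5568 256.971 ]
scene ball pred [335 307] [326 294  17  23 314] [334.5987 304.4522]
```

Both cameras show the scoop upright and the ball on its rails in the tray, all within a few pixels of prediction, and the arm is clear.

```bash
echo '[[0.04, 0, 0, -0.03, 0, 0, 0], [0.04, 0, 0, 0, 0, 0, 0], [0.04, 0, 0, 0, 0, 0, 0]]' | python3 shift.py|grep -E 'time|ft'; python3 -c "
from rig import manip
print(manip.hand_in())"
```

```text
time: 17.45
ft_force: [0.0, 0.5, -0.8]
the job is handed in; nothing more can be done
None
```

The job is handed in at about 17.5 s: the red ball came out of the jar in the scoop, and the last wrist and scene camera check showed the scoop upright and released in the tray with the ball on its rails; the hand-in returned no verdict.

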